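# Start a reflux in the safe order: water, stirring, heat

## Robot

A 6-joint arm with a two-finger parallel gripper is mounted at the origin on the work surface. World frame = base frame: x ahead of the robot, y to its left, z up, the work surface at z = 0. Lengths are in m, angles in rad, forces in N, time in s.
With the tool pointing down it reaches from about 0.225 to 0.875 m from the base axis. Payload 3.4 kg.
Tool frame: the origin (TCP) lies on the centre line of the jaws, within the pads' length; the fingertips stand 22 mm ahead of it and the grasp point (between the pads) lies 3 mm ahead of it; z points along the fingers, y is the line along which they close (so a half turn about z gives the same grasp; the last joint's range is limited). The gripper opens to 85 mm and grips with 20 to 120 N. Pads are 22 mm wide; open, the fingers measure 114 mm over their backs; the gripper's body (76 mm by 85 mm) begins 54 mm behind the grasp point. The pads swing forward as they close: fully open they stand 13 mm farther back than shut.
Start: joints at [1.208, 0.276, 1.505, -0, 1.361, -0.121], TCP at [0.138, 0.558, 0.253] pointing down, gripper open.
Joint ranges: [-2.89, 2.89], [-0.75, 2.08], [0.22, 2.7], [-1.18, 4.32], [0.11, 2.71], [-2.7, 2.7]. Speed limits (rad/s): [2.57, 2.57, 3.14, 3.14, 3.14, 3.14].

## Interface

Orientations are given as a unit quaternion [w, x, y, z].
In Python, from rig import manip, imaging gives the robot as it stands (manip), with the cameras (imaging).
- The arm moves only by the shell command python3 steer.py [OPENING] [FORCE], which reads ROWS from standard input. ROWS is 1 to 5 rows, one to a line, with the numbers parted by commas; each row has 4 numbers: dx, dy, dz in m, then a turn about the tool's z in rad; each row shifts and turns the commanded pose from where the row before left it, along the tool's axes as they then stand; what a row does not reach is not made up. A row lasts 1/12 s, in which the tool goes at most 0.0417 m and 0.125 rad, less where a joint would pass 70% of its speed; a pose out of reach is approached as far as the arm can. OPENING is the finger opening in m, set as the command begins (- or left out keeps the last). The fingers move at their own pace and stop on an object; FORCE is the grip in N (left out, the last holds). Time passes only in rows, so rows that do not move let the fingers close. It prints the time, the measured TCP pose, the force, the opening and the grip force at its end. Input that does not fit is refused with a message, and nothing moves.
- manip.get_state(): the state, without advancing time (a new reading comes with each control period).
- imaging.get_image(name): name is "scene" or "top" or "wrist"; returns a dict with "img" (480x640x3 uint8, red, green, blue), "camera_matrix" (3x3 intrinsics, pixels), "k1" (the pictures are not rectified: a ray, as slopes to the right and down, at radius r is drawn at 1 + k1 r^2 times it, then the intrinsics apply), "T" (4x4, takes a point from camera to world coordinates); the wrist camera has in their place "hand_eye" (4x4, takes a point from camera to tool coordinates, whose origin is the TCP and whose axes are the flange's). Camera axes: x right, y down, z forward; pixel columns grow to the right and rows downward; lengths in m; the calibration is good to about 2 mm. A picture is of the moment at which its call begins: read the wrist's pose just before it. There is no depth.
- manip.sign_off(): hands the job in; it is judged then, once.
The state is a dict: "clock": time; "qpos": joint angles; "qd": joint speeds; "effort": joint torques, N m; "position": TCP position; "ee_rot": TCP orientation; "contact_force": force on the tool from outside, world axes, zero at the start; "moment": the same for the moment, N m; "width": finger opening in m; "gripper_force": force on a finger pad.
Only numpy, scipy, OpenCV 4.12 (cv2) and the standard library are available. Lean on these libraries where they do the work, as an engineer would, in place of code of your own. Each camera call takes 0.05 s, during which the arm holds its last target. There are 200 camera calls.

## Task

Start up the reflux on the bench in the safe order: first switch on the cooling-water circulator (green rocker on the blue console), then the hotplate's stirring (blue rocker), then its heating (red rocker). Tap the coloured half of each rocker lightly with the fingertips so that it tips fully over and stays on. Do not lean hard on the machines, shift them, or move any of the glassware and other things around them, and take the hand away at the end.

Things in the scene. Friction and masses are not known exactly. Their poses are not given: they have to be found in the camera images.
- circulator: cooling-water circulator, cream, 260 deep (x) x 150 mm wide, 4 kg, loose on rubber feet. Origin: centre of underside; x from its front (to the robot) to its back. Front 107 mm: blue console rising 25 deg from 40 to 90 mm height, green rocker at y +36 mm, black dial (26 mm across, 14 high) at y -36; tank behind is 135 mm high, filler cap 147. Stands left or right of the hotplate
- pump_rocker (a joint): rocker switch on the +y side of the circulator's blue console, 34 mm along the slope x 20 mm wide. Rad: 0 = off, green (upper) half up, its end 9 mm above the panel; 0.36 = on, green half down, end 3 mm above it. Stiff, hinged across its middle: about 3 N, 11 mm from the hinge, moves it; it stays where left, so press it fully down. The black half turns it off
- pump_rocker_press (a point): spot to touch: middle of the green half's top face on the circulator's rocker, 11 mm up-slope of the hinge; it goes down about 4 mm. With the switch off: x up the slope (to the machine's back), y along the hinge, z out of the panel (25 deg from vertical, towards the front). Black bezel 39 x 29 x 2 mm round the rocker
- hotplate: cream hotplate stirrer, 280 deep (x) x 170 mm wide, 4.5 kg, loose; origin, x as the circulator. Front 107 mm: pale grey console, 25 deg, 40 to 90 mm high; red rocker y +56, blue y -56, two 14 mm high dials between. On it, rigid: block (116 mm across, to 132 height), flask (85 across, centre 149) and glass condenser (to 460) on an axis 58 mm behind the origin; rod (to 475) at the rear +y corner
- stir_rocker (a joint): rocker switch on the -y side of the hotplate's grey console, 34 mm along the slope x 20 mm wide. Rad: 0 = off, blue (upper) half up, its end 9 mm above the panel; 0.36 = on, blue half down, end 3 mm above it. Stiff, hinged across its middle: about 3 N, 11 mm from the hinge, moves it; it stays where left, so press it fully down. The black half turns it off
- stir_rocker_press (a point): spot to touch: middle of the blue half's top face on the hotplate's stirring rocker, 11 mm up-slope of the hinge; it goes down about 4 mm. With the switch off: x up the slope (to the machine's back), y along the hinge, z out of the panel (25 deg from vertical, towards the front). Black bezel 39 x 29 x 2 mm round the rocker
- heat_rocker (a joint): rocker switch on the +y side of the hotplate's grey console, 34 mm along the slope x 20 mm wide. Rad: 0 = off, red (upper) half up, its end 9 mm above the panel; 0.36 = on, red half down, end 3 mm above it. Stiff, hinged across its middle: about 3 N, 11 mm from the hinge, moves it; it stays where left, so press it fully down. The black half turns it off
- heat_rocker_press (a point): spot to touch: middle of the red half's top face on the hotplate's heating rocker, 11 mm up-slope of the hinge; it goes down about 4 mm. With the switch off: x up the slope (to the machine's back), y along the hinge, z out of the panel (25 deg from vertical, towards the front). Black bezel 39 x 29 x 2 mm round the rocker
- lab_jack: bystander: low scissor lab jack with a blue top plate 160 x 150 mm, 90 mm high, at the side to the robot's right; a beaker stands on it. Origin: centre of the underside
- beaker: bystander: empty glass beaker, 70 mm across, 90 mm high, on the lab jack. Origin: centre of the underside
- conical_flask: bystander: stoppered conical flask, 62 mm across the foot, 110 mm high, in the lane between the two machines, level with their rear halves. Origin: centre of the underside
- wash_bottle: bystander: white wash bottle with red cap and spout, 66 mm across, about 190 mm high, at the side to the robot's left. Origin: centre of the underside
- reagent_bottle: bystander: amber reagent bottle with blue cap, 70 mm across, 150 mm high, at the side to the robot's left. Origin: centre of the underside
- dish: bystander: white porcelain evaporating dish, 84 mm across, 26 mm high, on the open bench in front of the left-hand machine. Origin: centre of the underside
- spatula: bystander: thin steel laboratory spatula 180 mm long, 8 mm high, lying on the open bench in front of the right-hand machine. Origin: under its middle

How it is judged:
By the outcome, as a careful person would: the job done as asked, in the order asked, and still so for the second after the job is handed in, with the robot touching nothing.
It also fails if it takes over 67 s, if anything falls off the work surface, if the arm or the gripper's body presses on something with over 40 N, if the wrist force passes 120 N, or if a joint passes its speed limit or range.

## Working session

There is one attempt and no reset: what is moved stays moved. The work goes in short steps, Python scripts to look and compute and a shell command to move; the robot and the scene stay as the last step left them, time stands still between calls to the robot, and variables do not carry over. Pictures are saved under pics/ and viewed, at most 10 in all, crops included, and the job is handed in when it is done.

```bash
ls; mkdir -p pics
python3 - <<'E'
from rig import manip, imaging
import cv2,numpy as np
s=manip.get_state();print(s)
for n in("scene","top"):
    d=imaging.get_image(n);cv2.imwrite(f"pics/{n}0.png",d["img"][:,:,::-1]);print(n,d["camera_matrix"],d["k1"],d["T"])
    np.savez(f"pics/{n}0.npz",img=d["img"],K=d["camera_matrix"],k1=d["k1"],T=d["T"])
d=imaging.get_image("wrist");print(d["hand_eye"],d["camera_matrix"],d["k1"])
E
```

```text
pics
rig.py
steer.py
{'clock': 0.0, 'qpos': array([ 1.20798970e+00,  2.76616826e-01,  1.50615846e+00,  1.17061276e-05,
        1.36064541e+00, -1.20972296e-01]), 'qd': array([6.62114100e-04, 1.26709828e-05, 1.00321950e-03, 4.88168673e-04,
       5.38512466e-04, 2.88660356e-04]), 'effort': array([-1.48999352e-03, -4.16772687e+01, -2.45804375e+01, -1.97691552e-04,
        1.07876028e-02, -5.88778306e-06]), 'position': array([0.13751782, 0.55781964, 0.2524171 ]), 'ee_rot': array([-2.24499574e-04,  1.20623892e-01,  9.92697860e-01, -8.86043165e-04]), 'contact_force': array([ 0.43479637,  0.36808245, -0.33193141]), 'moment': array([0.02135816, 0.00286877, 0.00163831]), 'gripper_force': 0.0, 'width': 0.08544048491320669}
scene [[590.42145835   0.         326.47927237]
 [  0.         590.42145835 239.25092518]
 [  0.           0.           1.        ]] -0.1733628463977019 [[ 0.86102784  0.41999967 -0.28676007  1.02500374]
 [ 0.50837308 -0.69563628  0.50758937 -0.8299575 ]
 [ 0.01370666 -0.58282968 -0.81247873  1.35950828]
 [ 0.          0.          0.          1.        ]]
top [[502.33224535   0.         315.15663658]
 [  0.         502.33224535 237.19240842]
 [  0.           0.           1.        ]] -0.09929958474689722 [[ 0.02712537 -0.98787814  0.15284301  0.32051928]
 [-0.99944285 -0.02977597 -0.01507934 -0.01427147]
 [ 0.0194476  -0.15234882 -0.98813543  1.56099572]
 [ 0.          0.          0.          1.        ]]
[[ 6.96832653e-04 -9.56490149e-01 -2.91763790e-01  7.37370763e-02]
 [ 9.99999650e-01  8.01367571e-04 -2.38781440e-04 -6.66477701e-04]
 [ 4.62202135e-04 -2.91763522e-01  9.56490373e-01 -1.20395583e-01]
 [ 0.00000000e+00  0.00000000e+00  0.00000000e+00  1.00000000e+00]] [[412.16729538   0.         322.12155579]
 [  0.         412.16729538 232.32988991]
 [  0.           0.           1.        ]] -0.08307524757218852
```

View pics/top0.png

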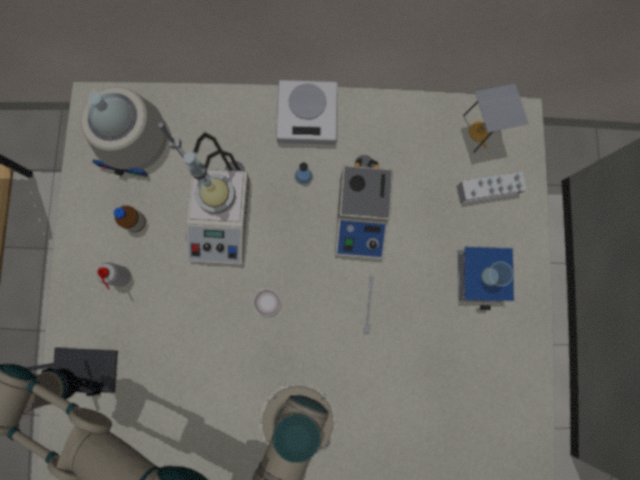

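View pics/scene0.png

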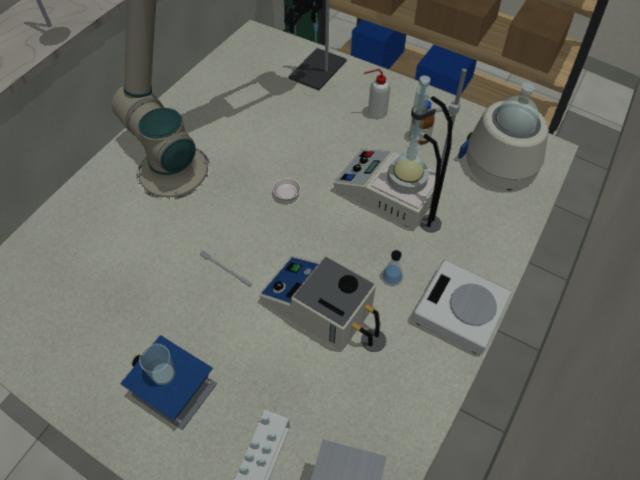

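The top view shows the hotplate on the left, with red at (195,248) and blue at (232,251). The circulator is to the right of it, with green at (349,244). In the scene view, green is at (295,267), red at (368,154) and blue at (348,177). Next I'll triangulate these three.

```bash
cat > h.py <<'E'
import numpy as np,cv2
from scipy.spatial.transform import Rotation as R
def ray(p,K,k1,T):
    u=(np.array(p,float)-[K[0,2],K[1,2]])/K[0,0]; v=u.copy()
    for _ in range(20): v=u/(1+k1*(v@v))
    d=T[:3,:3]@np.r_[v,1]; return T[:3,3],d/np.linalg.norm(d)
def tri(rays):
    A=np.zeros((3,3));b=np.zeros(3)
    for o,d in rays: P=np.eye(3)-np.outer(d,d);A+=P;b+=P@o
    x=np.linalg.solve(A,b); return x,[np.linalg.norm((np.eye(3)-np.outer(d,d))@(x-o)) for o,d in rays]
def mask(img,c):
    h=cv2.cvtColor(img,cv2.COLOR_RGB2HSV);H,S,V=[h[...,i].astype(int) for i in range(3)]
    g={'green':(H>45)&(H<85),'red':(H<10)|(H>170),'blue':(H>98)&(H<125)}[c]
    return (g&(S>110)&(V>50)).astype(np.uint8)
def blob(img,c,box=None):
    m=mask(img,c)
    if box: z=np.zeros_like(m);x0,y0,x1,y1=box;z[y0:y1,x0:x1]=m[y0:y1,x0:x1];m=z
    n,l,st,ce=cv2.connectedComponentsWithStats(m)
    o=sorted([(int(st[i,4]),ce[i].round(1).tolist(),st[i,:4].tolist()) for i in range(1,n)],reverse=True)[:3]
    return o
def plane(p,z,*c):
    o,d=ray(p,*c); return o+d*(z-o[2])/d[2]
E
python3 - <<'E'
from h import *
D={n:np.load(f'pics/{n}0.npz') for n in('top','scene')}
C={n:(d['K'],float(d['k1']),d['T']) for n,d in D.items()}
P={'green':((349,244),(295,267)),'red':((195,248),(368,154)),'blue':((232,251),(348,177))}
for c,(a,b) in P.items():
    r=[]
    for n,p in(('top',a),('scene',b)):
        o=blob(D[n]['img'],c,(p[0]-12,p[1]-12,p[0]+12,p[1]+12));print(c,n,o[:2])
        r.append(ray(o[0][1] if o else p,*C[n]))
    print(tri(r))
# console corners etc., rough top view
for nm,p,z in(('circFL',(337,257),.04),('circFR',(381,260),.04),('hpFL',(188,263),.04),('hpFR',(242,266),.04),('circRL',(344,167),.135),('circRR',(391,170),.135)):
    print(nm,plane(p,z,*C['top']).round(3))
E
```

```text
green top [(48, [348.6, 241.5], [345, 238, 8, 8])]
green scene [(45, [295.3, 267.0], [291, 264, 9, 7])]
(array([ 0.54242312, -0.13843745,  0.06174327]), [np.float64(0.0001585157414219414), np.float64(0.0001585157414219736)])
red top [(46, [194.9, 247.8], [192, 244, 7, 8])]
red scene [(31, [368.5, 153.5], [365, 151, 8, 6])]
(array([0.51066549, 0.32610362, 0.05724521]), [np.float64(0.0011785818897163168), np.float64(0.0011785818897163396)])
blue top [(45, [232.0, 249.9], [229, 247, 7, 7])]
blue scene [(38, [349.4, 176.4], [346, 174, 8, 6])]
(array([0.5073204 , 0.21283675, 0.0589652 ]), [np.float64(0.0009416910142704012), np.float64(0.0009416910142702637)])
circFL [ 0.497 -0.106  0.04 ]
circFR [ 0.491 -0.241  0.04 ]
hpFL [0.465 0.347 0.04 ]
hpFR [0.461 0.182 0.04 ]
circRL [ 0.753 -0.115  0.135]
circRR [ 0.749 -0.255  0.135]
```

The triangulated heights look low, because the blobs are only about 7 px across. The spacing does fit: red to blue is 113 mm. I'll close the fingers and go over the hotplate for a finer wrist-camera measurement.

```bash
echo '0,0,0,-0.105
0,0,0,-0.105
-0.029,-0.025,0,0
-0.029,-0.025,0,0
-0.029,-0.025,0,0' | python3 steer.py 0 20; echo '-0.029,-0.025,0,0
-0.029,-0.025,0,0
-0.029,-0.025,0,0
-0.029,-0.025,0,0
-0.029,-0.025,0,0' | python3 steer.py; echo '-0.029,-0.025,0,0
-0.029,-0.025,0,0
-0.029,-0.025,0,0
0,0,0,0
0,0,0,0' | python3 steer.py
cat >> h.py <<'E'
def wrist(name):
    from rig import manip, imaging
    s=manip.get_state();d=imaging.get_image("wrist");q=s["ee_rot"]
    T=np.eye(4);T[:3,:3]=R.from_quat([q[1],q[2],q[3],q[0]]).as_matrix();T[:3,3]=s["position"]
    cv2.imwrite(f'pics/{name}.png',d["img"][:,:,::-1])
    c=(d["camera_matrix"],d["k1"],T@d["hand_eye"])
    np.savez(f'pics/{name}.npz',img=d["img"],K=c[0],k1=c[1],T=c[2])
    print(s["clock"],s["position"].round(4),T[:3,0].round(3),s["width"]);return d["img"],c
E
python3 - <<'E'
from h import *
im,c=wrist('w1')
for k in('red','blue','green'):print(k,blob(im,k))
E
```

```text
clock: 0.57
position: [0.2225, 0.4797, 0.2528]
ee_rot: [-0.0, 0.015, 1.0, -0.0]
contact_force: [1.5, 0.1, 0.4]
width: 0.0256
gripper_force: 0.0
clock: 0.98
position: [0.3641, 0.3494, 0.2532]
ee_rot: [-0.0, 0.016, 1.0, -0.0]
contact_force: [0.5, 0.6, 0.4]
width: -0.0003
gripper_force: 0.0
clock: 1.4
position: [0.449, 0.2718, 0.2528]
ee_rot: [-0.0, 0.018, 1.0, -0.0]
contact_force: [-0.5, 0.4, -0.9]
width: -0.0003
gripper_force: 0.0
1.4 [0.449  0.2718 0.2528] [-0.999  0.036  0.001] -0.0002910462799562246
red [(583, [388.6, 280.5], [376, 269, 27, 24])]
blue [(619, [250.8, 281.0], [238, 269, 26, 25]), (11, [638.0, 450.7], [637, 448, 3, 6]), (8, [630.8, 447.1], [628, 447, 7, 2])]
green []
```

View pics/w1.png

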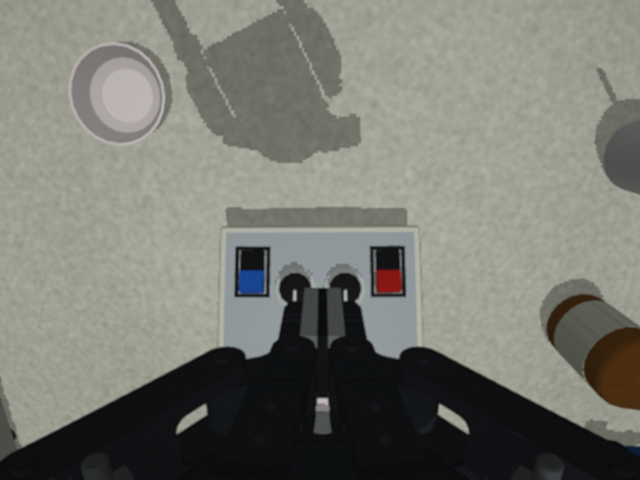

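The wrist view shows the hotplate console square on: blue half at (251,281), red half at (389,281), with both fingers shut at (323,290). I'll take a second hotplate view on the way to the circulator, then two circulator views.

```bash
echo '0,-0.04,0,0
0,-0.04,0,0
0,-0.03,0,0
0,0,0,0
0,0,0,0' | python3 steer.py; python3 -c "
from h import *
im,c=wrist('w2')
for k in('red','blue'):print(k,blob(im,k))"
echo '-0.008,-0.04,0,0
-0.008,-0.04,0,0
-0.008,-0.04,0,0
-0.008,-0.04,0,0
0,-0.04,0,0' | python3 steer.py; echo '0,-0.02,0,0
0,0,0,0
0,0,0,0' | python3 steer.py; python3 -c "
from h import *
im,c=wrist('w3');print(blob(im,'green'))"
echo '0,-0.04,0,0
0,-0.04,0,0
0,-0.04,0,0
0,0,0,0
0,0,0,0' | python3 steer.py; python3 -c "
from h import *
im,c=wrist('w4');print(blob(im,'green'))
L={n:np.load(f'pics/{n}.npz') for n in('w1','w2','w3','w4')}
for col,a,b in(('red','w1','w2'),('blue','w1','w2'),('green','w3','w4')):
    r=[]
    for n in(a,b):
        d=L[n];r.append(ray(blob(d['img'],col)[0][1],d['K'],float(d['k1']),d['T']))
    print(col,tri(r))"
```

```text
clock: 1.87
position: [0.4432, 0.1636, 0.2535]
ee_rot: [-0.0, 0.016, 1.0, 0.0]
contact_force: [-0.0, 1.2, 1.0]
width: 0.0001
gripper_force: 0.0
1.8667 [0.4432 0.1636 0.2535] [-0.999  0.033  0.   ] 0.00010984723448981277
red [(586, [516.5, 282.0], [504, 271, 27, 23])]
blue [(2669, [14.9, 340.7], [0, 282, 32, 118]), (577, [383.4, 282.2], [371, 271, 27, 24]), (222, [632.0, 443.5], [620, 437, 20, 19])]
clock: 2.33
position: [0.4717, -0.0373, 0.2534]
ee_rot: [0.001, 0.014, 1.0, 0.0]
contact_force: [1.4, -0.0, -0.3]
width: 0.0003
gripper_force: 0.0
clock: 2.58
position: [0.4698, -0.0566, 0.2531]
ee_rot: [-0.0, 0.016, 1.0, 0.001]
contact_force: [-0.2, 0.1, -0.6]
width: 0.0
gripper_force: 0.0
2.5833 [ 0.4698 -0.0566  0.2531] [-0.999  0.032  0.   ] 4.9974091661508434e-05
[(597, [225.2, 295.6], [212, 284, 27, 25])]
clock: 3.05
position: [0.4661, -0.1771, 0.2531]
ee_rot: [0.0, 0.016, 1.0, 0.001]
contact_force: [-0.2, 1.2, 0.2]
width: 0.0001
gripper_force: 0.0
3.05 [ 0.4661 -0.1771  0.2531] [-0.999  0.032 -0.   ] 0.00013729702858048258
[(574, [371.6, 295.8], [359, 284, 26, 24])]
red (array([0.512263  , 0.32303304, 0.06371349]), [np.float64(4.2495840829713255e-05), np.float64(4.249584082966065e-05)])
blue (array([0.29459988, 0.30219637, 0.5238519 ]), [np.float64(0.014752385731137779), np.float64(0.014752385731137848)])
green (array([ 0.54174869, -0.13943636,  0.06573869]), [np.float64(9.763082208520494e-05), np.float64(9.763082208525597e-05)])
```

The three wrist and external measurements agree to within a few mm. Green is at (0.542,-0.139,0.066) and red at (0.512,0.323,0.064). The blue value used the wrong blob in the second view, so I'll redo it with a box. Moving over green now.

```bash
echo '-0.0352,0.02,0,0
-0.0352,0.02,0,0
0,0,0.04,0
0,0,0.04,0
0,0,0.04,0' | python3 steer.py; echo '0,0,0.014,0
0,0,0,0
0,0,0,0
0,0,0,0' | python3 steer.py
python3 -c "
from h import *
L={n:np.load(f'pics/{n}.npz') for n in('w1','w2')}
r=[]
for n in('w1','w2'):
    d=L[n];b=blob(d['img'],'blue',(230,260,420,310));print(b[0]);r.append(ray(b[0][1],d['K'],float(d['k1']),d['T']))
print(tri(r))
im,c=wrist('w5');print(blob(im,'green'))"
```

```text
clock: 3.52
position: [0.5384, -0.1361, 0.1327]
ee_rot: [0.001, 0.013, 1.0, 0.0]
contact_force: [0.8, 0.4, 0.0]
width: 0.0
gripper_force: 0.0
clock: 3.85
position: [0.5386, -0.1387, 0.1209]
ee_rot: [0.002, 0.015, 1.0, -0.0]
contact_force: [0.4, -0.2, -0.5]
width: 0.0
gripper_force: 0.0
(619, [250.8, 281.0], [238, 269, 26, 25])
(577, [383.4, 282.2], [371, 271, 27, 24])
(array([0.5077167 , 0.21086092, 0.06532902]), [np.float64(0.00030597571390968424), np.float64(0.0003059757139095096)])
3.85 [ 0.5386 -0.1387  0.1209] [-1.     0.03  -0.003] 3.183926807717877e-06
[(1179, [322.5, 275.1], [301, 261, 43, 40])]
```

View pics/w5.png

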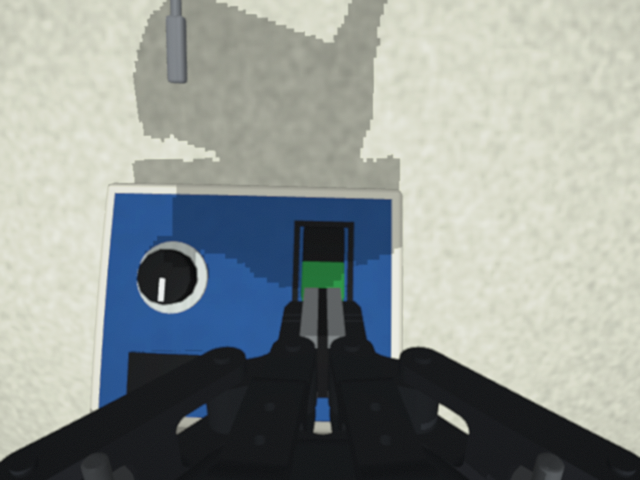

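The shut fingertips (front edge at about (323,289)) line up with the green half, whose hinge line is at row 261. Lowering gently.

```bash
echo '0,0,0.012,0
0,0,0.008,0
0,0,0.003,0
0,0,0,0' | python3 steer.py; echo '0,0,0.002,0
0,0,0,0' | python3 steer.py; echo '0,0,0.002,0
0,0,0,0' | python3 steer.py
```

```text
clock: 4.23
position: [0.5369, -0.1396, 0.0963]
ee_rot: [-0.0, 0.016, 1.0, 0.0]
contact_force: [-0.7, 0.4, -0.1]
width: -0.0002
gripper_force: 0.0
clock: 4.4
position: [0.5373, -0.1399, 0.0946]
ee_rot: [0.0, 0.016, 1.0, -0.0]
contact_force: [1.0, -0.8, 0.3]
width: -0.0003
gripper_force: 0.0
clock: 4.57
position: [0.5373, -0.1399, 0.0925]
ee_rot: [0.0, 0.016, 1.0, -0.0]
contact_force: [-0.3, -0.3, 0.5]
width: -0.0001
gripper_force: 0.3
```

```bash
echo '0,0,0.0015,0
0,0,0,0' | python3 steer.py|sed -n '2p;4p';echo '0,0,0.0015,0
0,0,0,0' | python3 steer.py|sed -n '2p;4p'; echo '0,0,0.001,0
0,0,0,0' | python3 steer.py|sed -n '2p;4p'; echo '0,0,0.001,0
0,0,0,0' | python3 steer.py|sed -n '2p;4p'
```

```text
position: [0.5377, -0.14, 0.0912]
contact_force: [-0.2, 0.1, 2.0]
position: [0.5377, -0.14, 0.0895]
contact_force: [0.4, 0.5, 2.9]
position: [0.5377, -0.1399, 0.0885]
contact_force: [0.6, -1.0, 4.3]
position: [0.5377, -0.14, 0.0875]
contact_force: [0.9, -0.1, 4.9]
```

```bash
echo '0,0,0.001,0
0,0,0,0' | python3 steer.py|sed -n '2p;4p'; echo '0,0,0.001,0
0,0,0,0' | python3 steer.py|sed -n '2p;4p'
```

```text
position: [0.5378, -0.1399, 0.087]
contact_force: [0.9, 0.3, 7.1]
position: [0.5379, -0.14, 0.0868]
contact_force: [-0.4, 0.6, 11.9]
```

Stiff stop after 5 mm of travel, at 12 N. I'll lift off and check.

```bash
echo '0,0,-0.01,0
0,0,-0.03,0
0,0,-0.04,0
0,0,-0.04,0
0,0,-0.045,0' | python3 steer.py; echo '0.02,-0.04,0,0
0.035,0,0,0
0,0,0,0
0,0,0,0
0,0,0,0' | python3 steer.py; python3 -c "
from h import *
im,c=wrist('w6');b=blob(im,'green');print(b)
x,y=map(int,b[0][1]);o=np.load('pics/w3.npz')['img']
f=lambda i,x,y:cv2.resize(i[y-45:y+45,x-50:x+50],(400,360),interpolation=cv2.INTER_CUBIC)
cv2.imwrite('pics/c6.png',np.hstack([f(o,225,290),f(im,x,y)])[:,:,::-1])"
```

```text
clock: 5.98
position: [0.5353, -0.1391, 0.2472]
ee_rot: [-0.002, 0.016, 1.0, 0.001]
contact_force: [1.4, -0.5, 0.0]
width: 0.0001
gripper_force: 0.0
clock: 6.4
position: [0.4818, -0.1749, 0.2465]
ee_rot: [-0.001, 0.016, 1.0, 0.001]
contact_force: [0.2, 0.6, -0.3]
width: 0.0002
gripper_force: 0.0
6.4 [ 0.4818 -0.1749  0.2465] [-0.999  0.032  0.001] 0.0001510158279611256
[(585, [369.6, 283.5], [357, 272, 26, 24])]
```

View pics/c6.png

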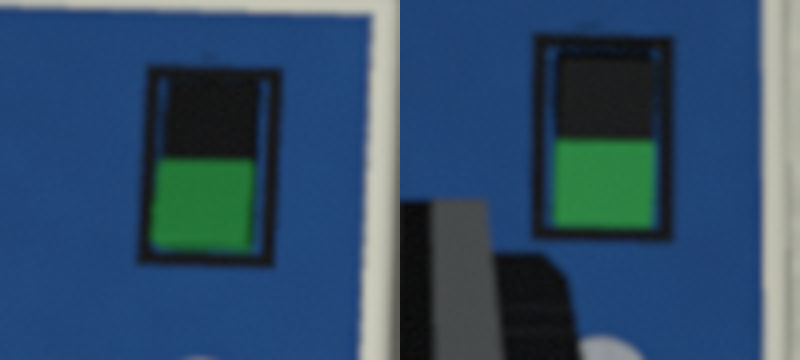

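The green half is now down, with the black half's front face lifted and visible (right panel). To be sure it's fully over, I'll press again 3.5 mm closer to the hinge, clear of the bezel.

```bash
echo '-0.0255,0.0183,0,0
-0.0255,0.0183,0,0
0,0,0.04,0
0,0,0.04,0
0,0,0.04,0' | python3 steer.py|sed -n 2p; echo '0,0,0.02,0
0,0,0.01,0
0,0,0,0
0,0,0,0
0,0,0,0' | python3 steer.py|sed -n '2p;4p'
```

```text
position: [0.5361, -0.1395, 0.1256]
position: [0.5361, -0.1408, 0.0985]
contact_force: [0.8, -0.5, -0.6]
```

```bash
echo '0.002,0,0.006,0
0,0,0.003,0
0,0,0,0
0,0,0,0' | python3 steer.py|sed -n '2p;4p'; for i in 1; do echo '0,0,0.001,0
0,0,0,0
0,0,0,0' | python3 steer.py|sed -n '2p;4p'; echo '0,0,0.001,0
0,0,0,0
0,0,0,0' | python3 steer.py|sed -n '2p;4p';echo '0,0,0.001,0
0,0,0,0
0,0,0,0' | python3 steer.py|sed -n '2p;4p';done
```

```text
position: [0.5324, -0.1403, 0.0883]
contact_force: [0.4, -0.2, 0.3]
position: [0.5325, -0.1403, 0.0871]
contact_force: [0.4, -0.4, 1.0]
position: [0.5324, -0.1402, 0.0859]
contact_force: [-0.9, -0.0, 0.2]
position: [0.5326, -0.1403, 0.0854]
contact_force: [-0.8, 1.2, 4.1]
```

```bash
echo '0,0,0.001,0
0,0,0,0
0,0,0,0' | python3 steer.py|sed -n '2p;4p'; echo '0,0,0.0007,0
0,0,0,0
0,0,0,0' | python3 steer.py|sed -n '2p;4p'
```

```text
position: [0.5326, -0.1403, 0.0852]
contact_force: [-2.4, 0.1, 10.1]
position: [0.5327, -0.1403, 0.0851]
contact_force: [-2.6, 0.8, 13.9]
```

Stiff stop right away at 14 N, and the height matches the 15° "on" slope. The pump is fully on. Now to blue.

```bash
echo '0,0,-0.01,0
0,0,-0.03,0
0,0,-0.04,0
0,0,-0.04,0
0,0,-0.04,0' | python3 steer.py|sed -n 2p; echo '0.0045,0.039,0,0
0.0045,0.039,0,0
0.0045,0.039,0,0
0.0045,0.039,0,0
0.0045,0.039,0,0' | python3 steer.py|sed -n 2p;  echo '0.0045,0.039,0,0
0.0045,0.039,0,0
0.0045,0.039,0,0
0.004,0.038,0,0
0,0,0,0' | python3 steer.py|sed -n 2p; echo '0,0,0.04,0
0,0,0.04,0
0,0,0.035,0
0,0,0,0
0,0,0,0' | python3 steer.py; python3 -c "
from h import *
im,c=wrist('w7');print(blob(im,'blue'))"
```

```text
position: [0.532, -0.1401, 0.2448]
position: [0.5157, 0.0569, 0.2435]
position: [0.5026, 0.2174, 0.2432]
clock: 10.53
position: [0.5025, 0.2102, 0.1271]
ee_rot: [-0.002, 0.016, 1.0, -0.001]
contact_force: [0.9, -0.4, 0.8]
width: 0.0004
gripper_force: 0.0
10.5333 [0.5025 0.2102 0.1271] [-0.999  0.032  0.004] 0.00037613677908929466
[(1137, [326.7, 275.8], [306, 261, 41, 41])]
```

View pics/w7.png

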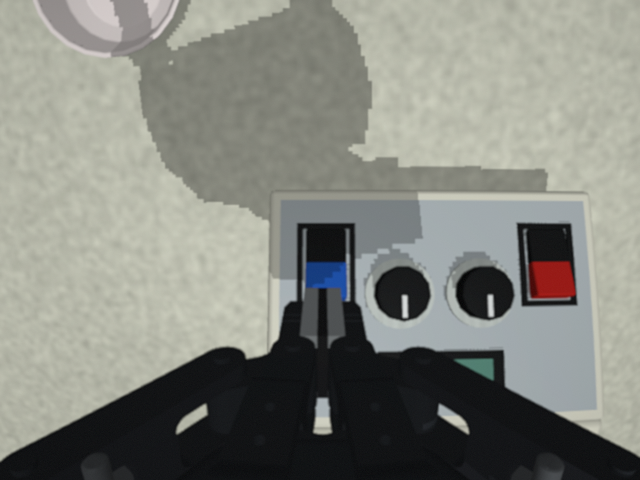

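The fingertips are over the blue half, which spans about (306–347, 261–300), and roughly centred. I'll shift 1.5 mm to +y and press.

```bash
echo '0,0.0015,0.018,0
0,0,0.01,0
0,0,0.004,0
0,0,0,0
0,0,0,0' | python3 steer.py|sed -n '2p;4p'; echo '0,0,0.002,0
0,0,0,0' | python3 steer.py|sed -n '2p;4p'; echo '0,0,0.0015,0
0,0,0,0' | python3 steer.py|sed -n '2p;4p';echo '0,0,0.0015,0
0,0,0,0' | python3 steer.py|sed -n '2p;4p'; echo '0,0,0.0015,0
0,0,0,0' | python3 steer.py|sed -n '2p;4p'
```

```text
position: [0.5043, 0.2124, 0.0973]
contact_force: [0.2, 0.3, 0.8]
position: [0.5041, 0.2124, 0.0949]
contact_force: [0.6, 0.5, -0.0]
position: [0.5037, 0.2123, 0.0928]
contact_force: [-0.6, -0.0, -0.4]
position: [0.5041, 0.2124, 0.0916]
contact_force: [-0.6, -0.7, 1.8]
position: [0.5042, 0.2125, 0.0901]
contact_force: [0.6, -1.2, 2.6]
```

```bash
echo '0,0,0.0015,0
0,0,0,0' | python3 steer.py|sed -n '2p;4p'; echo '0,0,0.0015,0
0,0,0,0' | python3 steer.py|sed -n '2p;4p'; echo '0,0,0.001,0
0,0,0,0' | python3 steer.py|sed -n '2p;4p';echo '0,0,0.001,0
0,0,0,0' | python3 steer.py|sed -n '2p;4p'
```

```text
position: [0.5043, 0.2125, 0.0885]
contact_force: [-0.1, -0.1, 3.9]
position: [0.5046, 0.2125, 0.0872]
contact_force: [1.3, -0.5, 4.8]
position: [0.5047, 0.2125, 0.087]
contact_force: [-0.4, 0.2, 10.3]
position: [0.5048, 0.2125, 0.0869]
contact_force: [-1.3, -0.1, 15.7]
```

Same stop height and force signature as green. Lift off and go to red.

```bash
echo '0,0,-0.01,0
0,0,-0.03,0
0,0,-0.03,0
0,0.037,0,0
0,0.037,0,0' | python3 steer.py|sed -n 2p; echo '0,0.037,0,0
0,0,0.03,0
0,0,0,0
0,0,0,0
0,0,0,0' | python3 steer.py; python3 -c "
from h import *
im,c=wrist('w8');print(blob(im,'red'),blob(im,'blue'))"
```

```text
position: [0.5066, 0.2859, 0.1566]
clock: 13.17
position: [0.5066, 0.3224, 0.1245]
ee_rot: [-0.001, 0.016, 1.0, -0.001]
contact_force: [0.1, -0.3, -0.3]
width: -0.0003
gripper_force: 0.0
13.1667 [0.5066 0.3224 0.1245] [-0.999  0.032  0.002] -0.0003021573174691621
[(1130, [326.0, 275.7], [305, 262, 41, 40])] [(1501, [98.1, 282.7], [78, 265, 42, 37])]
```

View pics/w8.png

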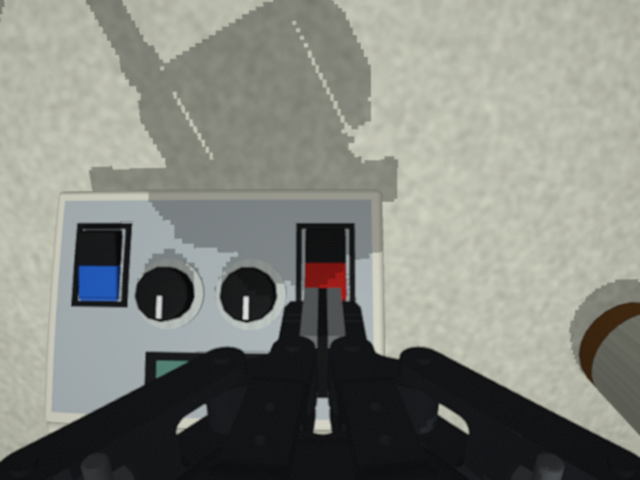

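The blue switch at (98,283) is tipped. Red is under the fingertips at (326,276), so I'll press it the same way.

```bash
echo '0,0.001,0.016,0
0,0,0.009,0
0,0,0.004,0
0,0,0,0
0,0,0,0' | python3 steer.py|sed -n '2p;4p'; echo '0,0,0.002,0
0,0,0,0' | python3 steer.py|sed -n '2p;4p'; echo '0,0,0.0015,0
0,0,0,0' | python3 steer.py|sed -n '2p;4p';echo '0,0,0.0015,0
0,0,0,0' | python3 steer.py|sed -n '2p;4p'; echo '0,0,0.0015,0
0,0,0,0' | python3 steer.py|sed -n '2p;4p'
```

```text
position: [0.5074, 0.3239, 0.0961]
contact_force: [-0.2, 0.8, 0.1]
position: [0.5075, 0.3243, 0.0942]
contact_force: [-0.6, -1.1, 0.6]
position: [0.5075, 0.3244, 0.0927]
contact_force: [-1.3, 0.1, 1.2]
position: [0.5077, 0.3245, 0.0913]
contact_force: [0.2, -0.1, 3.6]
position: [0.5078, 0.3246, 0.0896]
contact_force: [1.3, 0.8, 3.4]
```

```bash
echo '0,0,0.0015,0
0,0,0,0' | python3 steer.py|sed -n '2p;4p'; echo '0,0,0.001,0
0,0,0,0' | python3 steer.py|sed -n '2p;4p'; echo '0,0,0.001,0
0,0,0,0' | python3 steer.py|sed -n '2p;4p';echo '0,0,0.001,0
0,0,0,0' | python3 steer.py|sed -n '2p;4p'
```

```text
position: [0.5078, 0.3245, 0.088]
contact_force: [1.2, 0.6, 4.1]
position: [0.508, 0.3245, 0.0872]
contact_force: [0.7, -0.3, 4.7]
position: [0.5081, 0.3246, 0.087]
contact_force: [0.9, -1.4, 10.1]
position: [0.5081, 0.3246, 0.0869]
contact_force: [-0.8, -0.5, 13.6]
```

Stopped at the same height. Now I'll lift, back away and make a final check.

```bash
echo '0,0,-0.01,0
0,0,-0.03,0
0,0,-0.04,0
0,0,-0.04,0
0,0,-0.04,0' | python3 steer.py|sed -n 2p; echo '0.035,-0.02,0,0
0.035,-0.02,0,0
0,-0.02,0,0
0,0,0,0
0,0,0,0' | python3 steer.py; python3 -c "
from h import *
from rig import manip, imaging
im,c=wrist('w9')
for k in('red','blue'):print(blob(im,k)[:2])
b=blob(im,'red')[0][1];y=int(b[1])
t=imaging.get_image('top')['img'];t0=np.load('pics/top0.npz')['img']
a=cv2.resize(im[y-60:y+60,220:420],(400,240),interpolation=cv2.INTER_CUBIC)
g=lambda i:cv2.resize(i[150:330,90:400],(400,232))
v=np.vstack([np.hstack([a,cv2.resize(im[y-60:y+60,300:500],(400,240),interpolation=cv2.INTER_CUBIC)]),np.hstack([g(t0),g(t)])])
cv2.imwrite('pics/c9.png',v[:,:,::-1])"
```

```text
position: [0.5057, 0.3237, 0.2452]
clock: 15.8
position: [0.4344, 0.2659, 0.2445]
ee_rot: [-0.001, 0.016, 1.0, 0.0]
contact_force: [0.4, -0.7, 0.2]
width: -0.0003
gripper_force: 0.0
15.8 [0.4344 0.2659 0.2445] [-0.999  0.033  0.001] -0.00030636111934107045
[(547, [396.3, 302.9], [384, 292, 25, 23])]
[(549, [258.4, 303.0], [246, 292, 25, 23])]
```

View pics/c9.png

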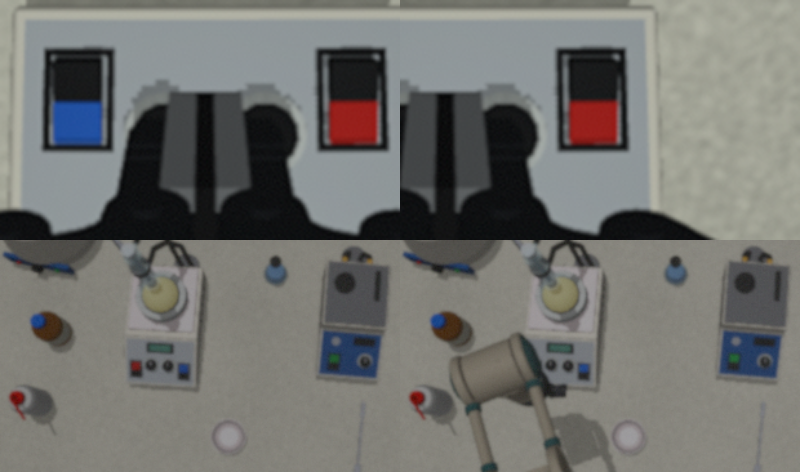

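The wrist crops show blue and red tipped identically. The top views before and after show nothing moved, and the hand is clear. Handing in.

```bash
python3 -c "
from rig import manip, imaging
print(manip.sign_off())"
```

```text
the job is handed in; nothing more can be done
None
```

I switched on the circulator, then the stirring, then the heating. Each rocker was pressed to its stop with at most about 16 N, nothing around them appears to have moved in the top view, the hand is clear, and the job was handed in at about 16 s.

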